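Fetch the brew basket from the deep cold-brew cylinder

ROBOT

A 6-joint arm with a two-finger parallel gripper is mounted at the origin on the work surface. World frame = base frame: x ahead of the robot, y to its left, z up, the work surface at z = 0. Lengths are in mm, angles in rad, forces in N, time in s.
With the tool pointing down it reaches from about 300 to 775 mm from the base axis. Payload 14.6 kg.
Tool frame: the origin (TCP) lies between the finger pads; the fingertips stand 11 mm ahead of it and the grasp point (between the pads) lies 8 mm behind it; z points along the fingers, y is the line along which they close (so a half turn about z gives the same grasp; the last joint's range is limited). The gripper opens to 94 mm and grips with 3 to 60 N. Pads are 16 mm wide; open, the fingers measure 119 mm over their backs; the gripper's body (75 mm by 177 mm) begins 78 mm behind the grasp point.
Start: joints at [1.169, 0.3, 1.521, -0, 1.321, -0.067], TCP at [180.716, 519.453, 216.446] pointing down, gripper open.
Joint ranges: [-3.03, 3.03], [-0.79, 2.21], [0.23, 2.52], [-1.04, 4.18], [0, 3.07], [-2.55, 2.55]. Speed limits (rad/s): [2.22, 2.22, 2.57, 3.14, 3.14, 3.14].

INTERFACE

Orientations are given as [roll, pitch, yaw] about the fixed x, y, z axes, in that order (R = Rz(yaw) Ry(pitch) Rx(roll)).
In Python, from cell import manip gives the robot as it stands. The module is installed in compiled form; this text tells all that it offers.
- The arm moves only by the tool arm_command, never from a script. Its argument "rows" is one flat list of numbers, 5 for each row, row after row: the shift along the world's x, y, z in mm, then the turn about the world's z in degrees, then the finger opening in mm, from 0 to 94. In form: [dx, dy, dz, twist, jaw, dx, dy, dz, twist, jaw, ...]. A call has 1 to 5 rows; each row shifts and turns the commanded pose from where the row before left it; what a row does not reach is not made up. A row lasts 1/8 s, in which the tool goes at most 62.5 mm and 10.7 degrees, less where a joint would pass 70% of its speed; a pose out of reach is approached as far as the arm can. A call is refused whole if a number of a shift passes 62.5 or a number of a turn 10.7, either way. A call with a gripper value outside its range is refused whole. The fingers move at their own pace and stop on an object; "newtons" is the grip in N (left out, the last holds). Time passes only in rows, so rows that do not move let the fingers close. It gives the time, the measured TCP pose, the force and the opening at its end, in the units of the state.
- manip.read_state(): the state, without advancing time (a new reading comes with each control period).
- manip.camera(name): name is "scene" or "top"; returns a dict with "image" (400x640x3 uint8, blue, green, red), "z_map" (400x640 float32, mm along the optical axis (not along the pixel's ray), 0 where there is no reading), "fx", "fy", "cx", "cy" (pixels), "pose" (4x4, takes a point from camera to world coordinates). Camera axes: x right, y down, z forward; pixel columns grow to the right and rows downward; lengths in mm; the calibration is good to about 2 mm. A picture is of the moment at which its call begins.
- manip.sign_off(): hands the job in, once; it reports no verdict.
The state is a dict: "clock": time; "joints": joint angles; "qd": joint speeds; "effort": joint torques, N m; "eef_pos": TCP position; "eef_rot": TCP orientation; "wrist_force": force on the tool from outside, world axes, zero at the start; "moment": the same for the moment, N m; "finger_gap": finger opening in mm.
Only numpy, scipy, OpenCV 4.12 (cv2) and the standard library are available. Lean on these libraries where they do the work, as an engineer would, in place of code of your own. Each camera call takes 0.05 s, during which the arm holds its last target. There are 200 camera calls.

TASK

Take the red-handled hook rod from its forked stand and use its hook to lift the red-barred brew basket out of the tall clear cylinder, then stand the basket upright on the slotted steel drip tray and unhook it there. Hang the rod back in the stand's fork and, now taking the basket in the gripper's own fingers, lift it off the tray and seat it fully down in the round hole of the wooden holder, released. Never drop or tip the basket, and leave everything else on the counter where it stands.

Things in the scene. Friction and masses are not known exactly. Their poses are not given: they have to be found in the camera images.
- cylinder: Clear plastic steeping cylinder, fixed, upright, open at the top: outer diameter 92, inner 86, height 140, floor 5 thick. Six lugs inside, tops 33 above the counter, leave a circle of diameter 66; the basket hangs on them by its lid, 3 play all round. Origin: centre of the underside. Sizes in mm.
- cylinder_rim (a point): Centre of the cylinder's mouth, 140 above the counter. Sizes in mm.
- basket: Closed steel brew basket, 0.08 to 0.16 kg: body diameter 60, height 24; lid flange diameter 76, from 24 to 28 above the underside; above it a red bar on two posts 6 square, at y = +-23. Origin: centre of the underside, z up. At the start it hangs inside the cylinder, underside 9 above the counter, any turn within 65 degrees. Sizes in mm.
- basket_bar (a point): Centre of the basket's red bar, 54 above its underside. The bar is straight, along the basket's own y axis, 8 x 8 in section, 52 long; its underside is 50 above the basket's underside: 22 clear between lid and bar, 40 between the posts. Sizes in mm.
- rod: Hook rod, 90 g, upright, handle at the top. Origin: on its axis, at the underside of its collar (steel disc, diameter 30, 6 thick); z up along the rod. Below it a shank of diameter 6 runs down to the hook, which points to the rod's own +x. At the start it hangs by the collar on the stand's fork, hook pointing along the stand's +x within 23 degrees. Sizes in mm.
- rod_hook (a point): Middle of the J hook's seat, where the bar rests: x = 9, z = -100 in the rod's axes. The hook is of 5 mm wire; its flat foot's top is at z = -100, its lowest point at -105; the upturned lip is centred at x = 18 (outer face 20.5) and rises 5 above the foot; 12.5 clear between shank and lip. Sizes in mm.
- rod_grip (a point): Centre of the rod's red handle, 36 above the collar's underside. The handle is a block 22 (rod x) x 16 (rod y), from 6 to 66 above the collar's underside. Sizes in mm.
- stand: Rod stand, fixed: wooden base 90 x 100 x 12 centred at x = 15, a post, and a level steel fork, top 130 above the counter. Two tines 12 wide, 6 thick point to the stand's own -x, from x = -33 to -83, with a 16 wide slot between them, open at -x, closed at x = -35; each tip has a lip 5 high at x = -79 to -83. Origin: on the counter, z up. Sizes in mm.
- stand_fork (a point): The rod's place: in the slot at x = -55 of the stand, at the fork's top face; axes as the stand's. Hung, the collar's underside lies at this height. To take the rod, raise it at least 8 so that the collar passes over the lips, then draw it out along the stand's -x by at least 50; hang it the reverse way. Sizes in mm.
- tray: Steel drip tray with black slots, 150 x 150, flat top 12 above the counter, fixed. Origin: centre of the underside, x and y along its edges. Sizes in mm.
- holder: Pale wooden block 110 x 110 x 40, fixed, with a round vertical hole, diameter 66, 32 deep, mouth slightly chamfered, in the middle of its top. The basket's body goes in and its lid flange rests on the block's top. Origin: centre of the underside. Sizes in mm.
- holder_hole (a point): Centre of the hole's mouth, on the block's top, 40 above the counter. Seated, the basket's underside is 24 below it. Sizes in mm.
- bag: Bystander to leave alone: small kraft coffee bag, 50 x 80 x 135, red top strip. Origin: centre of the underside. Sizes in mm.
- dropper_a: Bystander to leave alone: amber dropper bottle with blue label and black cap, diameter 36, height 85. Origin: centre of the underside. Sizes in mm.
- dropper_b: Bystander to leave alone: second amber dropper bottle, same look and size. Origin: centre of the underside. Sizes in mm.
- tumbler: Bystander to leave alone: small clear glass tumbler, diameter 60, height 70. Origin: centre of the underside. Sizes in mm.
- jug: Bystander to leave alone: steel milk jug with side handle, diameter 80, height 90. Origin: centre of the underside. Sizes in mm.
- tamper: Bystander to leave alone: dark steel tamper, foot diameter 54, height 80. Origin: centre of the underside. Sizes in mm.
- cup: Bystander to leave alone: white cup, diameter 72, height 80. Origin: centre of the underside. Sizes in mm.
Mind the look-alikes: they are no part of the job. What is meant by the rod is not black, and is the smaller of those in its own colour. What is shaped like the basket but yellow is not meant.

How it is judged (in metres and radians):
On the way, in this order (a step that is already met when the one before it is completed fails the run):
1. the basket hangs on the hook rod, its underside above the cylinder's rim, not touched by the fingers (height (world z) of basket above 0.142 m and contact force between rod and basket above 0.2 N and contact force between the fingers and basket below 0.05 N), for 0.1 s.
2. the basket stands upright and still on the drip tray, free of rod and fingers (x of basket in the frame of tray between -0.05 and 0.05 m and y of basket in the frame of tray between -0.05 and 0.05 m and z of basket in the frame of tray between 0.008 and 0.016 m and linear speed of basket below 0.03 m/s and angle between basket's own z axis and vertical below 0.12 rad and contact force between each of the fingers, rod and basket below 0.05 N), for 0.2 s.
3. the fingers hold the basket, without the rod, lifted at least 20 mm off the drip tray (contact force between the fingers and basket above 1 N and height (world z) of basket above 0.032 m and contact force between rod and basket below 0.05 N), for 0.1 s.
At the end, for the whole second after the job is handed in: The basket sits fully down in the holder's hole (centre within 7 mm, height within 4 mm, tilt under 0.12 rad), released and at rest; the rod hangs by its collar in the stand's fork (within 25 mm of its place, height within 5 mm, tilt under 0.2 rad), free and at rest (horizontal distance between basket and holder_hole below 0.007 m and z of basket in the frame of holder between 0.012 and 0.02 m and linear speed of basket below 0.03 m/s and angle between basket's own z axis and vertical below 0.12 rad and contact force between each of the fingers, rod and basket below 0.05 N and horizontal distance between rod and stand_fork below 0.025 m and z of rod in the frame of stand_fork between -0.005 and 0.005 m and angle between rod's own z axis and vertical below 0.2 rad and linear speed of rod below 0.1 m/s); the robot touches nothing.
It fails at once if the basket falls free (faster than 0.9 m/s with neither rod nor fingers holding it) (linear speed of basket above 0.9 m/s and contact force between each of the fingers, rod and basket below 0.05 N).
It fails at once if the basket is tipped more than 0.8 rad (angle between basket's own z axis and vertical above 0.8 rad).
It fails at once if a bystander is moved more than 30 mm or tipped over (distance of any of bag, dropper_a, dropper_b, tumbler, jug, tamper, cup from where it was at the start of the episode above 0.03 m or angle between any of bag, dropper_a, dropper_b, tumbler, jug, tamper, cup's own z axis and vertical above 0.5 rad).
It also fails if it takes over 72 s, if anything falls off the work surface, if the arm or the gripper's body presses on something with over 40 N, if the wrist force passes 120 N, or if a joint passes its speed limit or range.

## Working session

There is one attempt and no reset: what is moved stays moved. The work goes in short steps, Python scripts to look and compute and a tool call to move; the robot and the scene stay as the last step left them, time stands still between calls to the robot, and variables do not carry over. Pictures are saved under pics/ and viewed, on a budget of 10 in all, crops included, one or two more only if the job needs it, and the job is handed in when it is done.

Besides the shell and the picture viewer there is one more tool, called after "Call:" in YAML: its name, and indented under it one key for each argument. arm_command: Moves the arm, as the interface text tells. Its arguments: {"type":"object","properties":{"rows":{"type":"array","items":{"type":"number"}},"newtons":{"type":"number"}},"required":["rows"]}

```bash
mkdir -p pics; cat > h.py <<'E'
import numpy as np, cv2, pickle
from cell import manip
def snap(n):
    c=manip.camera(n); pickle.dump(c,open(f'pics/{n}.pkl','wb')); return c
def load(n): return pickle.load(open(f'pics/{n}.pkl','rb'))
def pts(c):
    z=c['z_map']; v,u=np.mgrid[:z.shape[0],:z.shape[1]]
    P=np.stack([(u-c['cx'])/c['fx']*z,(v-c['cy'])/c['fy']*z,z],-1)
    return P@c['pose'][:3,:3].T+c['pose'][:3,3]
def plane(c,u,v,h):
    d=c['pose'][:3,:3]@np.array([(u-c['cx'])/c['fx'],(v-c['cy'])/c['fy'],1]); o=c['pose'][:3,3]
    return o+d*(h-o[2])/d[2]
E
python3 - <<'E'
from h import *
for n in('scene','top'):
    c=snap(n); cv2.imwrite(f'pics/{n}0.png',c['image']); print(n,c['fx'],c['cx'],c['cy'],c['pose'].round(3).tolist())
print(manip.read_state())
E
```

```text
scene 474.6556354873088 310.7123330602221 197.18681296737697 [[-0.239, 0.572, -0.784, 1413.983], [0.971, 0.153, -0.184, 198.09], [0.015, -0.806, -0.592, 764.033], [0.0, 0.0, 0.0, 1.0]]
top 377.45657929289786 323.5258232874353 199.33047214457304 [[-0.015, -0.985, 0.173, 396.504], [-1.0, 0.016, 0.009, -1.48], [-0.012, -0.173, -0.985, 999.699], [0.0, 0.0, 0.0, 1.0]]
{'clock': 0.1, 'joints': array([ 1.16941079e+00,  3.00392374e-01,  1.52150027e+00, -3.96387446e-06,
        1.32068919e+00, -6.66016346e-02]), 'qd': array([ 1.25182233e-03, -9.89092837e-05, -2.14866850e-03,  2.00076548e-04,
        9.55490183e-04, -1.14662506e-03]), 'effort': array([ 1.88932463e-03, -5.32643294e+01, -3.53286302e+01,  7.09795696e-02,
        2.35811033e-02, -5.70783664e-05]), 'eef_pos': array([180.63148128, 519.26553097, 215.96369013]), 'eef_rot': array([-3.14060541e+00, -6.20016434e-05,  2.80680971e+00]), 'wrist_force': array([ 0.67731361,  0.26309123, -0.35796859]), 'moment': array([-0.00802121, -0.00466473,  0.03377159]), 'finger_gap': 94.1166271063421}
```

View pics/scene0.png

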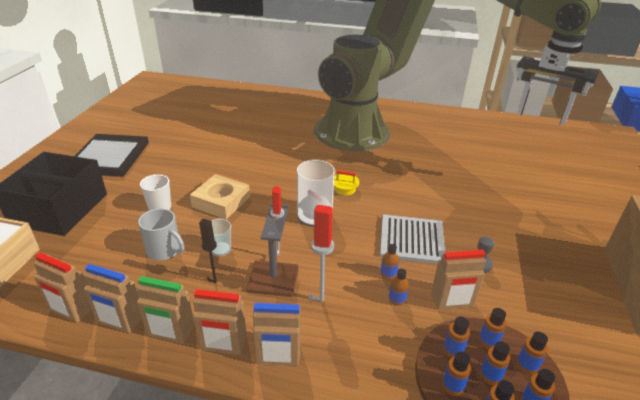

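View pics/top0.png

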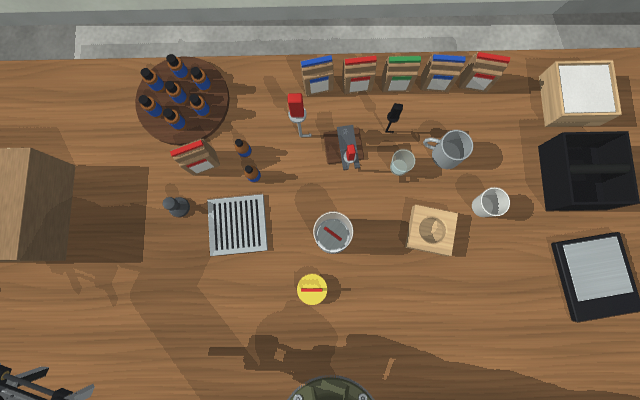

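Scene view: red-handled small rod in its stand at about (277,200)-(273,225). The decoy big red rod is at (323,225) and the black one at (208,235). The cylinder is at (315,190), tray (412,237), holder (220,195). Top view: rod (350,152), cylinder (333,232) with the red bar, tray (238,225), holder (432,230).

```bash
cat > m.py <<'E'
from h import *
T=load('top');S=load('scene');PT=pts(T);PS=pts(S)
def red(c):
    h=cv2.cvtColor(c['image'],cv2.COLOR_BGR2HSV); return ((h[...,0]<6)|(h[...,0]>174))&(h[...,1]>150)&(h[...,2]>70)
def box(m,a): 
    k=np.zeros_like(m);k[a[1]:a[3],a[0]:a[2]]=1; return m&k
for n,c,P,a in(('bar',T,PT,(315,215,352,250)),('rodT',T,PT,(335,135,365,170)),('rodS',S,PS,(265,180,290,222)),('bigT',T,PT,(280,85,312,128)),('bigS',S,PS,(308,200,340,250))):
    m=box(red(c),a); q=P[m]; 
    v,u=np.nonzero(m); (x,y),(w,h),an=cv2.minAreaRect(np.stack([u,v],1).astype(np.float32))
    print(n,m.sum(),'px',round(x,1),round(y,1),'wh',w,h,an,'med',np.median(q,0).round(1),'lo',np.percentile(q,3,0).round(1),'hi',np.percentile(q,97,0).round(1))
    if n=='bar':
        L=np.array([plane(T,i,j,67) for i,j in zip(u,v)])[:,:2]; (x,y),wh,an=cv2.minAreaRect(L.astype(np.float32)); print(' bar plane67',x,y,wh,an)
# slices by height
def rect(n,P,m):
    q=P[m][:,:2].astype(np.float32); (x,y),wh,an=cv2.minAreaRect(q); print(n,len(q),'c',round(x,1),round(y,1),np.round(wh,1),round(an,1),'mean',q.mean(0).round(1))
X,Y,Z=PT[...,0],PT[...,1],PT[...,2]
rect('holder top',PT,box(abs(Z-40)<6,(400,198,464,262)))
rect('tray top',PT,box(abs(Z-12)<5,(203,190,272,260)))
rect('fork',PT,box((abs(Z-130)<5),(325,110,370,175)))
rect('base',PT,box((abs(Z-12)<5),(315,110,372,175)))
m=box(abs(Z-140)<6,(300,200,365,262)); rect('cyl',PT,m)
q=PT[m]; A=np.c_[2*q[:,:2],np.ones(len(q))]; s=np.linalg.lstsq(A,(q[:,:2]**2).sum(1),rcond=None)[0]; print('cyl fit',s[:2],np.sqrt(s[2]+s[0]**2+s[1]**2))
for n,c,a in(('st',T,(310,85,385,180)),('ss',S,(235,175,345,305))):
    i=c['image'][a[1]:a[3],a[0]:a[2]]; cv2.imwrite(f'pics/{n}.png',cv2.resize(i,None,fx=5,fy=5 if n=='st' else 4,interpolation=cv2.INTER_CUBIC))
E
python3 m.py; python3 -c "
import cv2,numpy as np
a=cv2.imread('pics/st.png');b=cv2.imread('pics/ss.png');b=cv2.resize(b,(400,475));a=cv2.resize(a,(375,475));cv2.imwrite('pics/both.png',np.hstack([a,b]))"
```

```text
bar 53 px 332.4 233.2 wh 19.600004196166992 2.5999996662139893 36.869895935058594 med [475.3 -15.2  67. ] lo [460.2 -32.2  64.6] hi [489.1   4.3  70.6]
 bar plane67 474.97137451171875 -13.701379776000977 (48.32563018798828, 6.427882671356201) 52.20888900756836
rodT 112 px 351.0 152.0 wh 8.0 14.0 0.0 med [644.5 -55.9 194. ] lo [638.6 -63.7 152. ] hi [658.4 -48.4 197.6]
rodS 197 px 276.5 200.0 wh 26.0 7.0 90.0 med [658.9 -52.2 172.7] lo [642.6 -59.4 141.2] hi [662.8 -46.5 195.2]
bigT 337 px 295.1 104.5 wh 24.17940330505371 14.925558090209961 84.2894058227539 med [740.9  63.6 230.9] lo [739.   49.7 170.1] hi [760.9  78.2 246.9]
bigS 672 px 322.5 225.5 wh 41.0 17.0 90.0 med [761.5  68.7 212.2] lo [745.4  54.4 165.6] hi [764.1  81.9 244. ]
holder top 1404 c 482.4 -268.4 [110.7 110.6] 77.3 mean [ 481.6 -268.5]
tray top 3199 c 507.0 237.7 [150.2 150.6] 4.9 mean [505.8 237.1]
fork 523 c 676.3 -53.4 [109.1  40.2] 7.0 mean [684.4 -51.5]
base 624 c 719.5 -48.1 [ 90.5 100. ] 7.5 mean [717.1 -38. ]
cyl 176 c 473.0 -13.2 [89.2 89.1] 89.4 mean [474.6 -12.3]
cyl fit [473.10118237 -13.74845441] 44.17822014855804
```

View pics/both.png

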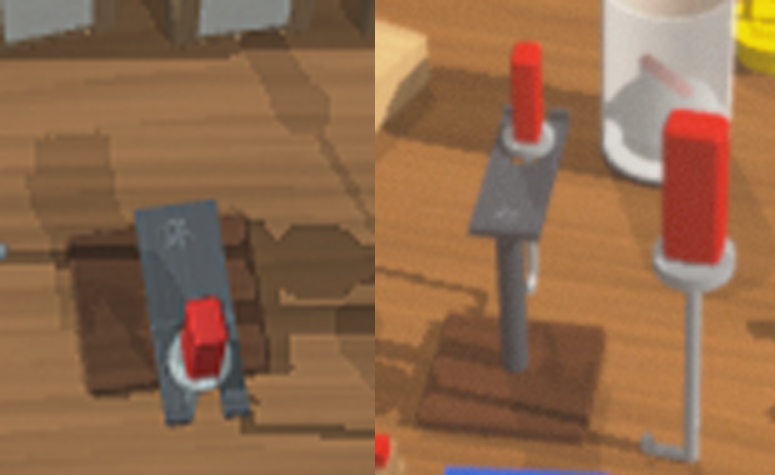

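The small red rod hangs in the fork, whose tines point toward the robot. Stand yaw is about 7.2°, which puts the fork place near (650,-57). Next I estimate the handle's turn.

```bash
cat > yaw.py <<'E'
from m import *
print('---')
for n,c,P,a in(('T',T,PT,(335,135,365,170)),('S',S,PS,(265,180,290,222))):
    m=box(red(c),a)
    t=m&(abs(P[...,2]-196)<4); rect('top face '+n,P,t)
    s=m&(P[...,2]<190)&(P[...,2]>138)
    q=P[s]; print(n,'side',len(q),'fit x,y slope',np.linalg.svd(q[:,:2]-q[:,:2].mean(0))[2][0].round(3),q.mean(0).round(1))
    for u,v in zip(*np.nonzero(t)[::-1]): pass
    v,u=np.nonzero(t); print('  z=196 plane centre',plane(c,u.mean(),v.mean(),196).round(1))
# collar: grey points at z~136 around rod
for n,P in(('T',PT),('S',PS)):
    q=P.reshape(-1,3); k=(abs(q[:,2]-136)<2.5)&(np.hypot(q[:,0]-648,q[:,1]+56)<22); print('collar',n,k.sum(),q[k].mean(0).round(1),np.ptp(q[k],0))
E
python3 yaw.py | sed -n '/---/,$p'
```

```text
---
top face T 66 c 649.3 -56.4 [21.9 15. ] 11.4 mean [649.  -56.1]
T side 46 fit x,y slope [0.475 0.88 ] [641.4 -55.4 170.1]
  z=196 plane centre [648.9 -56.1 196. ]
top face S 42 c 651.9 -54.3 [22.3 12.5] 17.0 mean [652.4 -54.1]
S side 152 fit x,y slope [ 0.853 -0.522] [658.1 -52.  165.2]
  z=196 plane centre [655.1 -53.2 196. ]
collar T 41 [644.6 -54.5 136.1] [22.84948915 26.47274818  4.55571631]
collar S 44 [655.8 -52.8 135.1] [24.2420238  25.79864556  4.6214724 ]
```

Call:
arm_command:
  rows: [36,-45,10,2,94,36,-45,10,2,94,36,-45,10,2,94,36,-45,10,2,94,36,-45,5,2,94]
  newtons: 30

```text
clock: 0.72
eef_pos: [361.6, 292.9, 261.9]
eef_rot: [3.141, 0.0, 2.983]
wrist_force: [0.4, 1.3, 0.6]
finger_gap: 93.8
```

Call:
arm_command:
  rows: [36,-44,0,3,94,36,-44,0,3,94,36,-44,0,3,94,36,-44,0,3,94,36,-44,0,3,94]

```text
clock: 1.35
eef_pos: [541.6, 72.8, 261.3]
eef_rot: [3.142, -0.0, -3.038]
wrist_force: [0.3, 1.4, 0.4]
finger_gap: 93.7
```

Call:
arm_command:
  rows: [36,-44,0,3,94,36,-44,0,3,94,36,-41,0,1,94,0,0,0,0,94,0,0,0,0,94]

```text
clock: 1.98
eef_pos: [648.4, -54.2, 260.9]
eef_rot: [3.141, -0.001, -2.918]
wrist_force: [0.1, -0.5, 0.6]
finger_gap: 94.2
```

Call:
arm_command:
  rows: [2,-1,-30,0,94,0,0,-30,0,94,0,0,-20,0,94,0,0,-15,0,94,0,0,0,0,50]

```text
clock: 2.6
eef_pos: [650.3, -54.9, 166.0]
eef_rot: [3.141, -0.001, -2.917]
wrist_force: [-0.2, 0.1, -0.6]
finger_gap: 87.1
```

Call:
arm_command:
  rows: [0,0,0,0,10,0,0,0,0,10,0,0,0,0,10,0,0,0,0,10,0,0,0,0,10]
  newtons: 30

```text
clock: 3.22
eef_pos: [650.7, -55.5, 166.5]
eef_rot: [3.142, -0.0, -2.918]
wrist_force: [0.2, 0.5, 0.6]
finger_gap: 37.4
```

Call:
arm_command:
  rows: [0,0,0,0,5,0,0,0,0,5,0,0,0,0,5,0,0,0,0,5,0,0,0,0,5]
  newtons: 40

```text
clock: 3.85
eef_pos: [650.7, -55.5, 166.4]
eef_rot: [3.142, -0.0, -2.918]
wrist_force: [0.9, -0.1, -1.0]
finger_gap: 15.9
```

Call:
arm_command:
  rows: [0,0,8,0,5,0,0,8,0,5,0,0,0,0,5]

```text
clock: 4.22
eef_pos: [651.1, -55.6, 183.6]
eef_rot: [-3.141, 0.002, -2.918]
wrist_force: [0.3, 0.2, -0.0]
finger_gap: 15.9
```

Call:
arm_command:
  rows: [-20,-2.5,0,0,5,-25,-3,0,0,5,-25,-3,0,0,5,-20,-2.5,25,0,5,-10,0,40,-8,5]

```text
clock: 4.85
eef_pos: [549.4, -66.6, 247.4]
eef_rot: [3.141, -0.002, -3.06]
wrist_force: [0.6, 0.3, -0.9]
finger_gap: 16.2
```

Call:
arm_command:
  rows: [-10,5,40,-10,5,-10,5,25,-10,5,-10,5,0,-10,5,0,0,0,-10,5,0,0,0,-2.5,5]

```text
clock: 5.48
eef_pos: [520.6, -51.5, 312.6]
eef_rot: [3.141, 0.0, 2.481]
wrist_force: [0.0, -0.3, -0.8]
finger_gap: 15.8
```

```bash
python3 - <<'E'
from h import *
s=manip.read_state(); print(s['eef_pos'].round(1),s['eef_rot'].round(3))
c=snap('scene'); t=snap('top')
a=cv2.resize(c['image'][60:300,180:480],None,fx=1.6,fy=1.6*1.25);b=cv2.resize(t['image'][100:260,270:400],None,fx=2.4,fy=3)
print(a.shape,b.shape); cv2.imwrite('pics/p4.png',np.hstack([a,b]))
E
```

```text
[520.6 -51.5 312.6] [3.141 0.    2.481]
(480, 480, 3) (480, 312, 3)
```

View pics/p4.png

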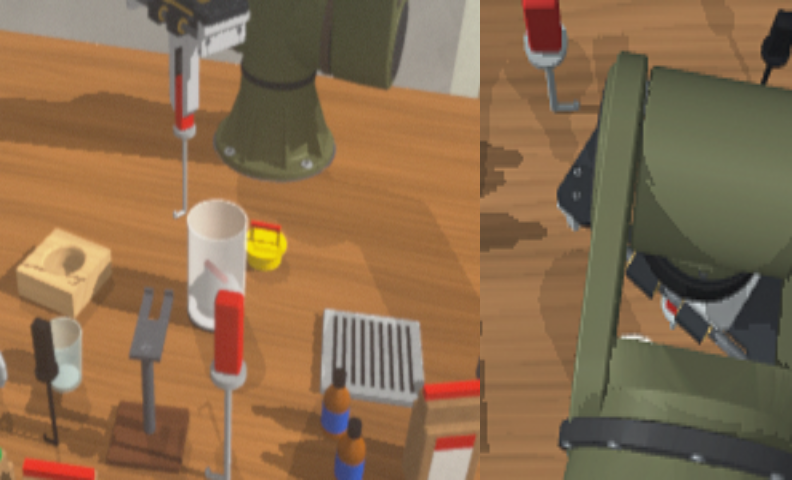

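The rod is held vertical with its hook at left of the crop, (180,213), pointing to the -y/+x side. The cylinder is at (217,265) with the bar seen through it. Next I measure the rod axis in the hand and the bar, both from the scene camera.

```bash
cat > sc.py <<'E'
from h import *
c=load('scene'); im=c['image']; P=pts(c); h=cv2.cvtColor(im,cv2.COLOR_BGR2HSV)
def proj(p):
    q=c['pose'][:3,:3].T@(np.array(p)-c['pose'][:3,3]); return q[:2]/q[2]*c['fx']+[c['cx'],c['cy']]
s=manip.read_state()['eef_pos']
for z in (s[2]-36-d for d in(15,30,50,70,85)):
    u,v=proj([s[0],s[1],z]); r=int(round(v)); row=P[r,int(u)-12:int(u)+13]
    k=np.hypot(row[:,0]-s[0],row[:,1]-s[1])<25; cols=np.arange(int(u)-12,int(u)+13)[k]
    print('z',round(z),'pred u',round(u,1),'seen',cols, row[k].mean(0).round(1))
q=P.reshape(-1,3); k=(np.hypot(q[:,0]-s[0],q[:,1]-s[1])<45)&(q[:,2]<s[2]-15)&(q[:,2]>s[2]-150)
q=q[k]; print('lowest z',np.percentile(q[:,2],[0,2,5]).round(1))
for z0 in range(150,330,10):
    b=q[abs(q[:,2]-z0)<5]
    if len(b): print(z0,len(b),b.mean(0).round(1),np.ptp(b,0).round(0))
hook=q[q[:,2]<q[:,2].min()+12]; print('hook pts',hook.round(0).tolist()[:30])
m=((h[...,0]<8)|(h[...,0]>172))&(h[...,1]>60); k=np.zeros_like(m);k[185:212,303:332]=1;m&=k
v,u=np.nonzero(m); L=np.array([plane(c,i,j,64) for i,j in zip(u,v)])[:,:2].astype(np.float32); print('bar S',len(u),u.mean(),v.mean(),cv2.minAreaRect(L),L.mean(0)); print(P[m].mean(0), 'pred px',proj([475,-13.7,64]))
E
python3 sc.py
```

```text
z 261 pred u 294.0 seen [294 295] [523.2 -49.6 264. ]
z 246 pred u 294.0 seen [294 295 296] [523.2 -48.5 249.3]
z 226 pred u 294.1 seen [294 295 296] [520.3 -49.5 227.2]
z 206 pred u 294.1 seen [294 295 296] [520.1 -49.6 206.2]
z 191 pred u 294.2 seen [294 295 296] [521.1 -49.4 190.8]
lowest z [170.7 172.  173.3]
170 17 [528.7 -55.7 172.5] [16. 15.  4.]
180 18 [524.2 -52.  179.7] [21. 15. 10.]
190 9 [521.2 -49.4 190.9] [3. 5. 7.]
200 9 [521.9 -49.2 199.3] [7. 6. 6.]
210 11 [521.5 -49.4 208.7] [6. 4. 8.]
220 15 [520.9 -49.3 219.8] [ 8.  5. 10.]
230 10 [520.3 -49.7 230.2] [4. 4. 8.]
240 11 [521.  -49.  239.5] [4. 5. 8.]
250 13 [521.5 -48.8 250. ] [8. 5. 9.]
260 11 [521.4 -49.2 260. ] [5. 5. 9.]
270 8 [528.2 -45.7 272.1] [15. 15.  9.]
280 70 [527.7 -48.2 279.8] [21. 29.  9.]
290 52 [525.9 -48.6 289.9] [19. 24. 10.]
300 13 [524.8 -47.9 296. ] [16. 23.  2.]
hook pts [[520.0, -47.0, 183.0], [521.0, -52.0, 180.0], [522.0, -49.0, 181.0], [520.0, -47.0, 180.0], [522.0, -52.0, 177.0], [521.0, -49.0, 177.0], [520.0, -47.0, 177.0], [525.0, -51.0, 177.0], [521.0, -47.0, 175.0], [537.0, -62.0, 180.0], [533.0, -60.0, 178.0], [526.0, -58.0, 173.0], [525.0, -56.0, 173.0], [526.0, -53.0, 174.0], [525.0, -51.0, 174.0], [522.0, -49.0, 173.0], [521.0, -47.0, 172.0], [536.0, -62.0, 176.0], [536.0, -60.0, 177.0], [529.0, -59.0, 172.0], [529.0, -57.0, 173.0], [528.0, -55.0, 172.0], [526.0, -53.0, 172.0], [525.0, -51.0, 171.0], [536.0, -62.0, 173.0], [535.0, -60.0, 173.0], [532.0, -58.0, 172.0], [531.0, -56.0, 171.0], [537.0, -62.0, 171.0], [535.0, -60.0, 171.0]]
bar S 118 322.0762711864407 207.67796610169492 ((495.0644226074219, 7.169624328613281), (88.50682067871094, 43.37644958496094), 22.730113983154297) [521.3059    17.885735]
[732.85826716  60.4230667  230.29445526] pred px [313.83014745 194.77102136]
```

Call:
arm_command:
  rows: [-24,19,0,0,5,-24,19,0,0,5,-23,19,0,0,5,0,0,0,0,5,0,0,0,0,5]

```text
clock: 6.2
eef_pos: [450.0, 5.2, 312.5]
eef_rot: [3.141, 0.0, 2.485]
wrist_force: [0.3, -0.8, -1.0]
finger_gap: 15.6
```

```bash
python3 - <<'E'
from h import *
s=manip.read_state(); print(s['eef_pos'].round(1),s['eef_rot'].round(3))
c=snap('scene'); P=pts(c); q=P.reshape(-1,3); s=s['eef_pos']
for z0 in range(195,266,10):
    b=q[(abs(q[:,2]-z0)<5)&(np.hypot(q[:,0]-s[0],q[:,1]-s[1])<25)]; print(z0,len(b),b.mean(0).round(1))
k=(abs(q[:,2]-140)<5)&(np.hypot(q[:,0]-473,q[:,1]+13)<60); w=q[k]
A=np.c_[2*w[:,:2],np.ones(len(w))]; x=np.linalg.lstsq(A,(w[:,:2]**2).sum(1),rcond=None)[0]; print('cyl S',len(w),x[:2],np.sqrt(x[2]+x[0]**2+x[1]**2))
cv2.imwrite('pics/p5.png',cv2.resize(c['image'][90:230,260:380],None,fx=5,fy=4,interpolation=cv2.INTER_CUBIC))
E
```

```text
[450.    5.2 312.5] [3.141 0.    2.485]
195 5 [450.7   6.2 194.6]
205 9 [450.8   6.8 203.9]
215 13 [451.6   7.1 214.5]
225 11 [450.8   6.6 225.3]
235 11 [451.9   6.7 235.9]
245 8 [450.8   7.1 246.1]
255 8 [451.8   6.9 256.9]
265 4 [452.9   6.8 265. ]
cyl S 135 [474.25324445 -11.87216281] 44.31042093557128
```

View pics/p5.png

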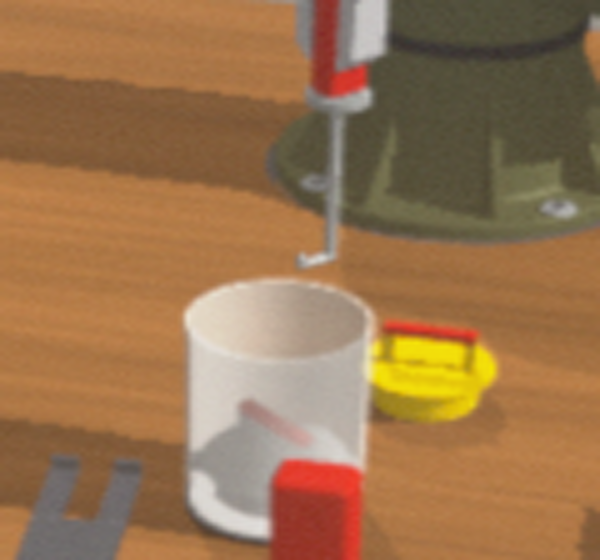

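The rod hangs behind the mouth with its hook at (315,262), pointing over the mouth toward the bar at (275,420). Both views agree to 2 mm, so I descend.

Call:
arm_command:
  rows: [0,0,-40,0,5,0,0,-40,0,5,0,0,-27,0,5,0,0,-20,0,5,0,0,0,0,5]

```text
clock: 6.88
eef_pos: [449.5, 5.1, 184.2]
eef_rot: [-3.14, -0.002, 2.484]
wrist_force: [-0.4, 0.1, -0.9]
finger_gap: 15.8
```

```bash
python3 - <<'E'
from h import *
s=manip.read_state(); print(s['eef_pos'].round(1),s['eef_rot'].round(3),s['wrist_force'].round(1))
c=snap('scene')
cv2.imwrite('pics/p6.png',cv2.resize(c['image'][110:230,280:360],None,fx=7,fy=5,interpolation=cv2.INTER_CUBIC))
E
```

```text
[449.5   5.1 184.2] [-3.140e+00 -2.000e-03  2.484e+00] [-0.4  0.1 -0.9]
```

View pics/p6.png

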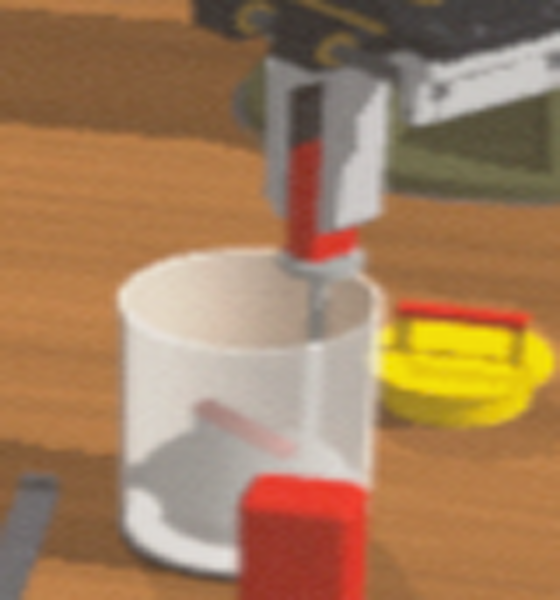

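The shank is inside the cylinder behind the bar with no contact force. Now I slide the hook under the bar.

Call:
arm_command:
  rows: [6,-4.7,0,0,5,6,-4.7,0,0,5,6,-4.7,0,0,5,0.5,-0.4,0,0,5,0,0,0,0,5]

```text
clock: 7.55
eef_pos: [468.2, -9.1, 185.4]
eef_rot: [-3.142, -0.0, 2.484]
wrist_force: [-0.2, 0.8, 0.2]
finger_gap: 16.1
```

Call:
arm_command:
  rows: [0,0,4,0,5,0,0,4,0,5,0,0,4,0,5,0,0,4,0,5,0,0,0,0,5]

```text
clock: 8.18
eef_pos: [468.3, -9.1, 201.7]
eef_rot: [3.141, 0.0, 2.484]
wrist_force: [0.4, -0.0, -2.2]
finger_gap: 15.8
```

```bash
python3 - <<'E'
from h import *
s=manip.read_state(); print(s['eef_pos'].round(1),s['eef_rot'].round(3),s['wrist_force'].round(1))
c=snap('scene')
cv2.imwrite('pics/p7.png',cv2.resize(c['image'][110:230,280:360],None,fx=7,fy=5,interpolation=cv2.INTER_CUBIC))
E
```

```text
[468.3  -9.1 201.7] [3.141 0.    2.484] [ 0.4 -0.  -2.2]
```

View pics/p7.png

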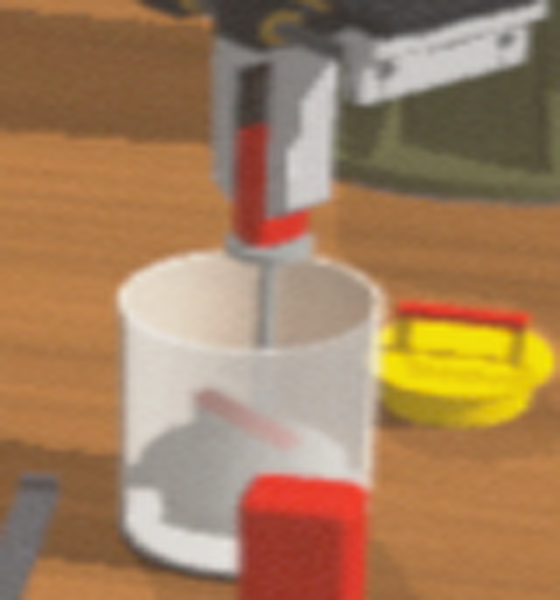

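Force is −2.2 N and the bar has risen, so the basket is hooked. I lift it out.

Call:
arm_command:
  rows: [-0.7,0.3,8,0,5,-0.7,0.3,12,0,5,0,0,14,0,5,0,0,14,0,5,0,0,14,0,5]

```text
clock: 8.85
eef_pos: [466.9, -8.5, 264.6]
eef_rot: [3.141, 0.0, 2.484]
wrist_force: [0.1, 0.5, -1.4]
finger_gap: 15.4
```

Call:
arm_command:
  rows: [0,0,16,0,5,0,0,16,0,5,0,0,16,0,5,0,0,16,0,5,0,0,16,0,5]

```text
clock: 9.48
eef_pos: [466.8, -8.5, 344.5]
eef_rot: [3.142, 0.0, 2.484]
wrist_force: [-0.3, -0.2, -1.7]
finger_gap: 15.9
```

Call:
arm_command:
  rows: [0,0,10,0,5,0,0,6,0,5,0,0,0,0,5,0,0,0,0,5]

```text
clock: 9.98
eef_pos: [466.7, -8.4, 359.0]
eef_rot: [-3.141, -0.001, 2.484]
wrist_force: [-0.6, -0.1, -1.1]
finger_gap: 16.1
```

```bash
python3 - <<'E'
from h import *
s=manip.read_state(); print(s['eef_pos'].round(1),s['eef_rot'].round(3),s['wrist_force'].round(1))
c=snap('scene')
cv2.imwrite('pics/p8.png',cv2.resize(c['image'][60:240,240:460],None,fx=3,fy=3,interpolation=cv2.INTER_CUBIC))
E
```

```text
[466.7  -8.4 359. ] [-3.141e+00 -1.000e-03  2.484e+00] [-0.6 -0.1 -1.1]
```

View pics/p8.png

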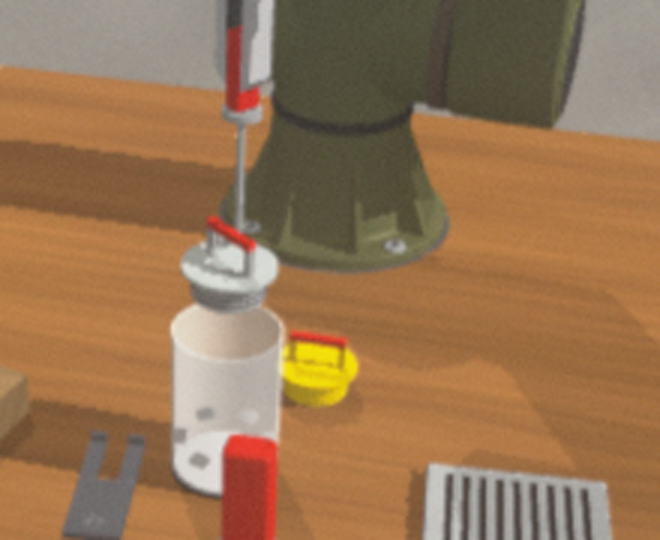

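The basket hangs level at (230,270) in the crop, clear of the mouth. I carry it over the tray.

Call:
arm_command:
  rows: [1,10,0,0,5,3,20,0,0,5,4,30,0,0,5,4,30,0,0,5,4,30,0,0,5]

```text
clock: 10.65
eef_pos: [482.7, 113.1, 359.3]
eef_rot: [-3.141, -0.0, 2.484]
wrist_force: [0.3, 0.9, -2.2]
finger_gap: 15.9
```

Call:
arm_command:
  rows: [4,30,-8,0,5,4,30,-15,0,5,4,30,-20,0,5,3,20,-20,0,5,2,13,-20,0,5]

```text
clock: 11.28
eef_pos: [499.4, 236.1, 275.4]
eef_rot: [-3.141, -0.0, 2.485]
wrist_force: [0.9, -0.2, -2.0]
finger_gap: 15.8
```

Call:
arm_command:
  rows: [0,8,-20,0,5,0,0,-18,0,5,0,0,-12,0,5,0,0,-6,0,5,0,0,0,0,5]

```text
clock: 11.9
eef_pos: [499.8, 242.6, 220.5]
eef_rot: [-3.142, -0.0, 2.484]
wrist_force: [0.1, 1.3, -2.9]
finger_gap: 15.8
```

```bash
python3 - <<'E'
from h import *
s=manip.read_state(); print(s['eef_pos'].round(1),s['eef_rot'].round(3),s['wrist_force'].round(1))
c=snap('scene')
cv2.imwrite('pics/p9.png',cv2.resize(c['image'][120:300,340:500],None,fx=3,fy=3,interpolation=cv2.INTER_CUBIC))
E
```

```text
[499.8 242.6 220.5] [-3.142 -0.     2.484] [ 0.1  1.3 -2.9]
```

View pics/p9.png

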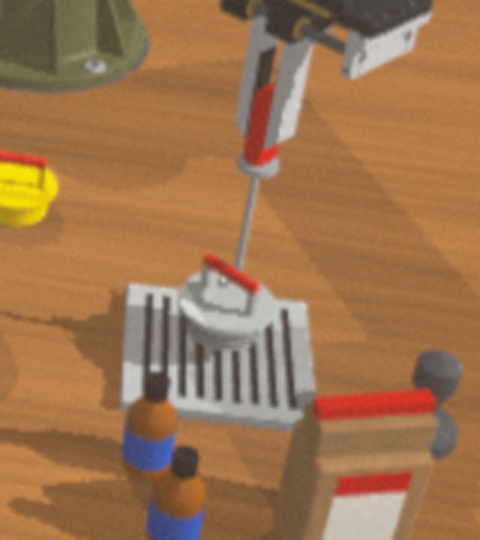

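The basket hangs level over the tray's centre, at (225,300) in the crop; the rod's slant there is only perspective. I lower it and slacken the hook.

Call:
arm_command:
  rows: [0,0,-9,0,5,0,0,-7,0,5,0,0,-4,0,5,0,0,-3,0,5,0,0,-3,0,5]

```text
clock: 12.58
eef_pos: [499.9, 242.6, 194.5]
eef_rot: [3.141, 0.0, 2.484]
wrist_force: [0.2, -0.6, -0.3]
finger_gap: 15.8
```

Call:
arm_command:
  rows: [0,0,-3,0,5,0,0,-3,0,5,0,0,0,0,5]

```text
clock: 12.95
eef_pos: [499.8, 242.5, 188.2]
eef_rot: [-3.141, -0.0, 2.484]
wrist_force: [-0.5, 1.2, -1.3]
finger_gap: 16.0
```

Call:
arm_command:
  rows: [-4,3.1,0,0,5,-4,3.1,0,0,5,-4,3.1,0,0,5,-5,3.9,0,0,5,-6,4.7,0,0,5]

```text
clock: 13.58
eef_pos: [476.4, 260.8, 188.5]
eef_rot: [3.141, 0.0, 2.484]
wrist_force: [-0.4, -0.4, -1.0]
finger_gap: 15.7
```

```bash
python3 - <<'E'
from h import *
s=manip.read_state(); print(s['eef_pos'].round(1),s['eef_rot'].round(3),s['wrist_force'].round(1))
c=snap('scene')
cv2.imwrite('pics/p10.png',cv2.resize(c['image'][150:260,370:460],None,fx=5,fy=5,interpolation=cv2.INTER_CUBIC))
E
```

```text
[476.4 260.8 188.5] [3.141 0.    2.484] [-0.4 -0.4 -1. ]
```

View pics/p10.png

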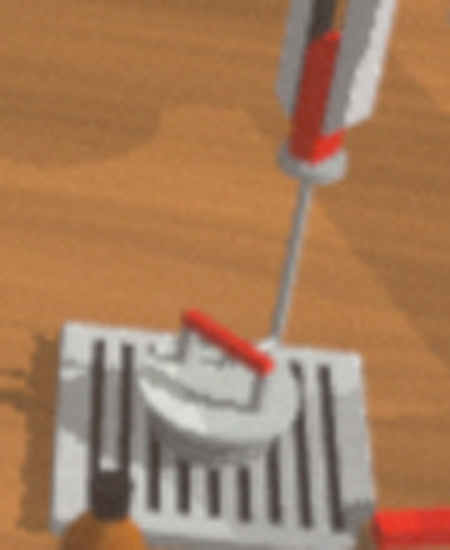

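The basket stands upright on the tray, and the hook is out beside it at (275,345) in the crop. I raise the rod and return it to the stand.

Call:
arm_command:
  rows: [-3,2,20,0,5,0,0,45,0,5,0,0,45,0,5,5,-10,15,5,5,15,-45,0,8,5]

```text
clock: 14.25
eef_pos: [493.8, 208.3, 314.8]
eef_rot: [3.14, 0.002, 2.718]
wrist_force: [0.9, -0.3, -1.3]
finger_gap: 15.9
```

Call:
arm_command:
  rows: [16,-48,0,8,5,16,-48,0,8,5,16,-48,0,8,5,16,-48,0,8,5,16,-48,0,5.5,5]

```text
clock: 14.88
eef_pos: [574.1, -34.0, 313.5]
eef_rot: [-3.142, 0.0, -2.914]
wrist_force: [0.3, 0.5, -0.7]
finger_gap: 16.0
```

Call:
arm_command:
  rows: [8,-32,0,0,5,0,0,-40,0,5,0,0,-45,0,5,0,0,-30,0,5,0,0,0,0,5]

```text
clock: 15.5
eef_pos: [581.0, -64.3, 196.7]
eef_rot: [3.14, -0.004, -2.918]
wrist_force: [0.3, -0.3, -1.2]
finger_gap: 15.6
```

Call:
arm_command:
  rows: [0,0,-13,0,5,15,2,0,0,5,20,2.5,0,0,5,20,2.5,0,0,5,15,2,0,0,5]

```text
clock: 16.12
eef_pos: [652.9, -55.4, 186.3]
eef_rot: [-3.141, 0.002, -2.918]
wrist_force: [0.3, 0.0, -2.1]
finger_gap: 15.9
```

Call:
arm_command:
  rows: [0,0,0,0,5,0,0,-6,0,5,0,0,-5,0,5,0,0,-4,0,5,0,0,0,0,5]

```text
clock: 16.75
eef_pos: [651.6, -55.6, 170.1]
eef_rot: [3.141, -0.0, -2.918]
wrist_force: [-0.2, 0.0, -1.2]
finger_gap: 16.0
```

Call:
arm_command:
  rows: [0,0,-2,0,5,0,0,-1.5,0,5,0,0,0,0,5]

```text
clock: 17.12
eef_pos: [651.8, -55.5, 166.8]
eef_rot: [3.142, -0.0, -2.918]
wrist_force: [-0.1, 0.3, -1.2]
finger_gap: 15.9
```

```bash
python3 - <<'E'
from h import *
s=manip.read_state(); print(s['eef_pos'].round(1),s['wrist_force'].round(1))
c=snap('scene'); P=pts(c).reshape(-1,3)
k=(abs(P[:,2]-136)<3.5)&(np.hypot(P[:,0]-650,P[:,1]+56)<22);q=P[k];print('collar',len(q),q.mean(0).round(1),np.percentile(q[:,2],[10,50,90]))
E
```

```text
[651.8 -55.5 166.8] [-0.1  0.3 -1.2]
collar 65 [656.6 -53.2 135.1] [133.23204782 134.9091196  137.25277943]
```

Call:
arm_command:
  rows: [0,0,-0.5,0,16,0,0,0,0,50,0,0,0,0,50,0,0,0,0,50,0,0,0,0,50]

```text
clock: 17.8
eef_pos: [651.8, -55.5, 166.5]
eef_rot: [-3.142, 0.0, -2.918]
wrist_force: [1.4, -0.5, -0.8]
finger_gap: 48.9
```

Call:
arm_command:
  rows: [0,0,15,0,50,0,0,30,0,50,0,0,40,0,50,-30,10,10,0,50,-30,40,0,-5,50]

```text
clock: 18.42
eef_pos: [591.4, -6.2, 263.4]
eef_rot: [-3.141, 0.003, -3.009]
wrist_force: [1.0, 1.1, -0.0]
finger_gap: 50.1
```

Call:
arm_command:
  rows: [-20,55,0,-5,50,-20,55,0,-7,50,0,0,0,-7,50,0,0,0,-7,50,0,0,0,-7,50]

```text
clock: 19.05
eef_pos: [551.9, 104.7, 262.8]
eef_rot: [3.141, 0.001, 2.698]
wrist_force: [-1.7, 0.1, -0.2]
finger_gap: 50.0
```

```bash
cat > bk.py <<'E'
from h import *
s=manip.read_state(); print(s['eef_pos'].round(1),s['eef_rot'].round(3))
for n in('top','scene'):
    c=snap(n);P=pts(c);h=cv2.cvtColor(c['image'],cv2.COLOR_BGR2HSV)
    m=((h[...,0]<6)|(h[...,0]>174))&(h[...,1]>140)&(h[...,2]>70)
    k=m&(np.hypot(P[...,0]-507,P[...,1]-238)<60); v,u=np.nonzero(k)
    if len(u): 
        L=np.array([plane(c,i,j,69 if n=='top' else 67) for i,j in zip(u,v)])[:,:2].astype(np.float32); print(n,len(u),'bar',cv2.minAreaRect(L),'depth med',np.median(P[k],0).round(1))
    f=(abs(P[...,2]-40)<4)&(np.hypot(P[...,0]-507,P[...,1]-238)<55); 
    if f.sum()>10: print(n,'lid',f.sum(),cv2.minEnclosingCircle(P[f][:,:2].astype(np.float32)))
    k=m&(np.hypot(P[...,0]-650,P[...,1]+56)<25)&(P[...,2]>190); print(n,'rod top',k.sum(),P[k].mean(0).round(1),P[k][:,2].max().round(1) if k.any() else '')
    q=P.reshape(-1,3);k=(abs(q[:,2]-136)<3)&(np.hypot(q[:,0]-650,q[:,1]+56)<22);print(n,'collar',k.sum(),q[k].mean(0).round(1))
E
python3 bk.py
```

```text
[551.9 104.7 262.8] [3.141e+00 1.000e-03 2.698e+00]
top rod top 66 [649.8 -55.5 195.5] 199.0
top collar 50 [646.1 -54.1 136.4]
scene 58 bar ((506.7742919921875, 239.055419921875), (50.33021926879883, 10.424747467041016), 53.165771484375) depth med [507.6 238.7  68.1]
scene lid 406 ((506.3559265136719, 238.92425537109375), 40.17267608642578)
scene rod top 50 [653.5 -53.5 193.7] 197.2
scene collar 57 [656.8 -53.4 134.9]
```

The rod hangs in the fork again: its top and collar read as at the start, to within 2 mm. Now I take the basket by its bar with the fingers, centre near (506.2,237.2) and bar at 53°.

Call:
arm_command:
  rows: [-15,40,0,-10,50,-15,40,0,-10,50,-15,40,0,-10,50,-0.7,12.5,0,-10,50,0,0,0,-10,50]

```text
clock: 19.77
eef_pos: [505.8, 238.0, 262.1]
eef_rot: [3.141, -0.0, 1.829]
wrist_force: [0.4, -0.7, -0.2]
finger_gap: 50.0
```

Call:
arm_command:
  rows: [0,0,0,-10,50,0,0,0,-10,50,0,0,0,-10,50,0,0,0,-10,50,0,0,0,-10,50]

```text
clock: 20.4
eef_pos: [506.2, 236.9, 262.2]
eef_rot: [3.141, -0.001, 0.954]
wrist_force: [0.3, -0.4, 0.3]
finger_gap: 49.8
```

Call:
arm_command:
  rows: [0,0,-45,-1.6,40,0,0,-45,0,40,0,0,-40,0,40,0,0,-25,0,40,0,0,0,0,40]

```text
clock: 21.02
eef_pos: [505.6, 236.7, 105.6]
eef_rot: [-3.14, 0.002, 0.931]
wrist_force: [0.3, 0.8, 0.2]
finger_gap: 39.9
```

```bash
sed -i 's/<60); v,u/<60)\&(P[...,2]>55)\&(P[...,2]<80); v,u/' bk.py; python3 bk.py; python3 - <<'E'
from h import *
for n in('top','scene'):
    c=load(n);P=pts(c); m=(abs(P[...,2]-40)<4)&(abs(P[...,0]-482)<75)&(abs(P[...,1]+268)<75); q=P[m][:,:2].astype(np.float32)
    k=(P[...,2]<33)&(P[...,2]>0)&(np.hypot(P[...,0]-482,P[...,1]+268)<38); d=np.hypot(*(q-[482.5,-268]).T)
    print(n,'holder',len(q),cv2.minAreaRect(q))
    # hole rim: mouth contour from mask hole
    img=np.zeros(m.shape,np.uint8); img[m]=255; cs,_=cv2.findContours(img,cv2.RETR_CCOMP,cv2.CHAIN_APPROX_NONE); cs=[x for x in cs if 80<cv2.contourArea(x)<900]
    for x in cs:
        L=np.array([plane(c,a,b,40) for a,b in x[:,0]])[:,:2].astype(np.float32); print('  hole',cv2.minEnclosingCircle(L),cv2.fitEllipse(L))
E
```

```text
[505.6 236.7 105.6] [-3.14e+00  2.00e-03  9.31e-01]
top 27 bar ((499.019287109375, 228.1770782470703), (26.940534591674805, 6.341683387756348), 53.04124069213867) depth med [498.7 227.6  70.1]
top lid 309 ((503.2756652832031, 226.74508666992188), 35.24494934082031)
top rod top 66 [649.6 -55.7 195.5] 199.4
top collar 55 [646.9 -53.8 135.9]
scene 56 bar ((507.1300048828125, 238.80191040039062), (50.5545539855957, 10.513795852661133), 51.579986572265625) depth med [507.5 238.6  68. ]
scene lid 420 ((507.4268798828125, 238.49826049804688), 40.76062774658203)
scene rod top 49 [654.2 -53.2 193.8] 197.4
scene collar 52 [655.9 -54.1 134.7]
top holder 1356 ((482.4788513183594, -268.60711669921875), (110.65858459472656, 110.7850570678711), 77.21560668945312)
  hole ((481.52587890625, -266.9500732421875), 36.74964904785156) ((481.89263916015625, -267.8164367675781), (67.97280883789062, 68.9742431640625), 109.63613891601562)
scene holder 675 ((482.39959716796875, -266.4527282714844), (114.18029022216797, 115.37654113769531), 77.85144805908203)
  hole ((490.894287109375, -270.0207214355469), 44.948543548583984) ((487.92864990234375, -264.22857666015625), (68.03038024902344, 78.39161682128906), 99.68571472167969)
```

Call:
arm_command:
  rows: [0,0,-20,0,40,0,0,-16,0,40,0,0,-10,0,30,0,0,0,0,0,0,0,0,0,0]
  newtons: 30

```text
clock: 21.75
eef_pos: [506.4, 237.1, 61.0]
eef_rot: [3.141, -0.001, 0.929]
wrist_force: [-0.5, 0.6, -0.6]
finger_gap: 13.3
```

Call:
arm_command:
  rows: [0,0,0,0,0,0,0,0,0,0,0,0,0,0,0,0,0,0,0,0,0,0,0,0,0]

```text
clock: 22.38
eef_pos: [506.2, 237.1, 60.8]
eef_rot: [3.141, -0.001, 0.929]
wrist_force: [-2.8, 2.1, 5.6]
finger_gap: 7.4
```

Call:
arm_command:
  rows: [0,0,8,0,0,0,0,15,0,0,0,0,25,0,0,0,0,40,0,0,0,0,40,0,0]

```text
clock: 23.0
eef_pos: [506.0, 236.8, 190.6]
eef_rot: [3.141, -0.0, 0.929]
wrist_force: [-0.3, -0.2, -1.4]
finger_gap: 7.7
```

Call:
arm_command:
  rows: [0,-10,27,0,0,-1,-30,0,0,0,-2,-50,0,0,0,-3,-50,0,0,0,-3,-50,0,0,0]

```text
clock: 23.62
eef_pos: [496.8, 45.4, 216.5]
eef_rot: [3.141, -0.001, 0.929]
wrist_force: [0.6, 0.1, -0.5]
finger_gap: 7.7
```

Call:
arm_command:
  rows: [-3,-50,0,0,0,-3,-50,0,0,0,-3,-50,0,0,0,-3,-50,0,0,0,-2,-50,0,0,0]

```text
clock: 24.25
eef_pos: [482.7, -204.8, 216.5]
eef_rot: [3.14, -0.0, 0.929]
wrist_force: [0.8, 0.5, 0.3]
finger_gap: 7.3
```

Call:
arm_command:
  rows: [-1,-40,0,0,0,0,-25,-20,0,0,0,0,-30,0,0,0,0,-25,0,0,0,0,0,0,0]

```text
clock: 24.88
eef_pos: [481.5, -267.8, 139.8]
eef_rot: [-3.139, 0.0, 0.929]
wrist_force: [0.5, 0.2, -1.1]
finger_gap: 7.7
```

```bash
cat > bh.py <<'E'
from h import *
s=manip.read_state(); e=s['eef_pos'];print(e.round(1),s['eef_rot'].round(3),s['wrist_force'].round(1),s['finger_gap'])
zl=e[2]-48.8+28
c=snap('scene');P=pts(c);h=cv2.cvtColor(c['image'],cv2.COLOR_BGR2HSV)
f=(abs(P[...,2]-zl)<3)&(np.hypot(P[...,0]-e[0],P[...,1]-e[1])<55); q=P[f]; print('lid',len(q),cv2.minEnclosingCircle(q[:,:2].astype(np.float32)),cv2.minAreaRect(q[:,:2].astype(np.float32)))
A=np.c_[q[:,:2],np.ones(len(q))]; print('lid plane',np.linalg.lstsq(A,q[:,2],rcond=None)[0])
m=((h[...,0]<6)|(h[...,0]>174))&(h[...,1]>140)&(h[...,2]>70)&(np.hypot(P[...,0]-e[0],P[...,1]-e[1])<40)
print('bar',m.sum(),cv2.minAreaRect(P[m][:,:2].astype(np.float32)),np.median(P[m],0))
E
python3 bh.py
```

```text
[ 481.5 -267.8  139.8] [-3.139  0.     0.929] [ 0.5  0.2 -1.1] 7.705961389220405
lid 241 ((482.0384216308594, -265.44171142578125), 38.38969421386719) ((485.1544494628906, -263.95751953125), (69.88168334960938, 73.55860900878906), 27.866455078125)
lid plane [-4.66787524e-03  5.96054527e-03  1.21245022e+02]
bar 18 ((490.7342834472656, -255.42990112304688), (25.894376754760742, 6.457674026489258), 45.510658264160156) [ 493.61631768 -253.59469275  146.53506203]
```

The lid is level and about 1 mm off the hole centre, on which both estimates agree. I correct that and insert slowly.

Call:
arm_command:
  rows: [0.7,-0.8,-25,0,0,0,0,-20,0,0,0,0,-6,0,0,0,0,-4,0,0,0,0,0,0,0]

```text
clock: 25.55
eef_pos: [483.1, -269.0, 86.3]
eef_rot: [3.141, -0.0, 0.929]
wrist_force: [0.6, 0.3, -0.9]
finger_gap: 7.9
```

Call:
arm_command:
  rows: [0,0,-4,0,0,0,0,-4,0,0,0,0,-4,0,0,0,0,-3,0,0,0,0,0,0,0]

```text
clock: 26.18
eef_pos: [482.7, -268.8, 70.2]
eef_rot: [-3.141, 0.0, 0.929]
wrist_force: [0.4, 1.1, -1.3]
finger_gap: 7.8
```

The underside is about 19 mm into the hole with no contact force. I seat it.

Call:
arm_command:
  rows: [0,0,-2,0,0,0,0,-2,0,0,0,0,-1,0,0,0,0,0,0,0]

```text
clock: 26.68
eef_pos: [482.8, -268.8, 65.4]
eef_rot: [-3.141, -0.0, 0.929]
wrist_force: [0.2, 0.5, -1.5]
finger_gap: 7.9
```

Call:
arm_command:
  rows: [0,0,-0.7,0,0,0,0,-0.5,0,0,0,0,0,0,0]

```text
clock: 27.05
eef_pos: [482.8, -268.9, 64.7]
eef_rot: [3.141, -0.0, 0.929]
wrist_force: [-2.8, 1.5, 5.2]
finger_gap: 7.5
```

```bash
python3 bh.py
```

```text
[ 482.8 -268.9   64.7] [ 3.141 -0.     0.929] [-2.8  1.5  5.2] 7.45413339655988
lid 232 ((486.39190673828125, -265.52459716796875), 50.34716033935547) ((490.23895263671875, -263.213134765625), (89.16050720214844, 72.6939697265625), 24.34497833251953)
lid plane [2.36777639e-03 5.44228121e-03 4.29087177e+01]
bar 18 ((489.8904113769531, -257.552734375), (31.606054306030273, 6.235702991485596), 40.795772552490234) [ 491.53629424 -255.57143935   71.37729425]
```

The basket is in contact and seated at the expected height. I release and retreat.

Call:
arm_command:
  rows: [0,0,0,0,20,0,0,0,0,40,0,0,0,0,40,0,0,0,0,40,0,0,0,0,40]

```text
clock: 27.72
eef_pos: [482.8, -268.8, 64.2]
eef_rot: [-3.142, -0.0, 0.929]
wrist_force: [0.1, 0.5, -0.8]
finger_gap: 40.2
```

Call:
arm_command:
  rows: [0,0,15,0,40,0,0,30,0,40,0,0,50,0,40,0,0,50,0,40,-40,20,20,0,40]

```text
clock: 28.35
eef_pos: [443.7, -249.4, 232.9]
eef_rot: [3.137, -0.0, 0.929]
wrist_force: [0.1, -0.7, 0.1]
finger_gap: 39.7
```

Call:
arm_command:
  rows: [-40,20,0,0,40,-40,20,0,0,40,0,0,0,0,40,0,0,0,0,40]

```text
clock: 28.85
eef_pos: [363.3, -209.2, 230.2]
eef_rot: [3.14, -0.0, 0.929]
wrist_force: [-0.1, -0.6, 0.4]
finger_gap: 39.8
```

```bash
python3 - <<'E'
from h import *
print(manip.read_state()['wrist_force'].round(1))
for n,b in(('scene',(1.5,1.9)),('top',(-.5,0))):
    c=snap(n);P=pts(c);h=cv2.cvtColor(c['image'],cv2.COLOR_BGR2HSV)
    m=((h[...,0]<6)|(h[...,0]>174))&(h[...,1]>140)&(h[...,2]>70)
    k=m&(np.hypot(P[...,0]-482,P[...,1]+268)<45); print(n,'bar',k.sum(),cv2.minAreaRect(P[k][:,:2].astype(np.float32)) if k.sum()>4 else '',P[k].mean(0).round(1))
    f=(abs(P[...,2]-44)<2.5)&(np.hypot(P[...,0]-482,P[...,1]+268)<38);q=P[f]
    if len(q)>9: print('lid',len(q),q.mean(0).round(1),np.linalg.lstsq(np.c_[q[:,:2],np.ones(len(q))],q[:,2],rcond=None)[0].round(4))
    k=m&(np.hypot(P[...,0]-650,P[...,1]+56)<25)&(P[...,2]>190); print('rod top',k.sum(),P[k].mean(0).round(1))
    if n=='scene': cv2.imwrite('pics/p11.png',c['image'])
E
```

```text
[-0.1 -0.6  0.4]
scene bar 36 ((483.22613525390625, -268.15484619140625), (46.974830627441406, 7.668252944946289), 52.329254150390625) [ 484.1 -266.8   71.3]
lid 192 [ 486.5 -266.9   42.8] [ 2.50000e-03 -7.00000e-03  3.96886e+01]
rod top 51 [653.1 -53.9 193.2]
top bar 66 ((483.1820373535156, -268.60247802734375), (49.57818603515625, 7.652968406677246), 52.76680374145508) [ 483.3 -268.3   74.3]
lid 525 [ 481.2 -267.6   44.1] [-1.40000e-03  3.30000e-03  4.57197e+01]
rod top 67 [649.6 -55.6 195.7]
```

View pics/p11.png

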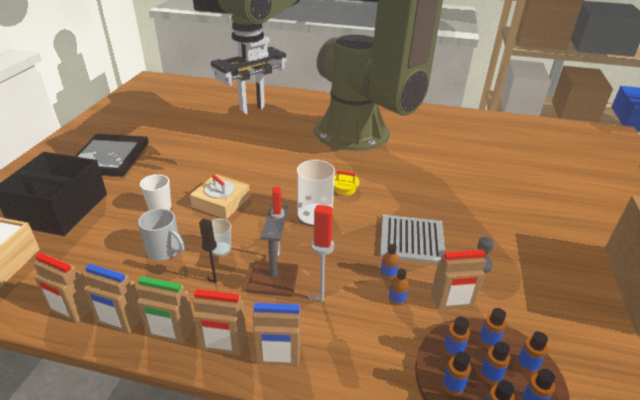

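The basket sits level in the holder at (219,188), with bar top at z 74 and centre within about 1 mm of the hole. The rod hangs in the fork at (276,205), the bystanders look unmoved, and the arm is clear.

```bash
python3 -c "
from cell import manip; print(manip.sign_off())"
```

```text
the job is handed in; nothing more can be done
None
```

The job is done and handed in at about 29 s of the 72 s allowed; `sign_off` reports no verdict. I lifted the basket out of the cylinder on the hook, stood it on the tray and unhooked it. I then hung the rod back in the fork and, gripping the basket by its bar, seated it in the holder's hole and released it.

- **Basket:** in the last check it sits level, with its bar centre about 1 mm from the measured hole centre. The lid top is at z ≈ 44 in the top view (42.8 in the scene view), where 44 means fully seated.
- **Rod:** it hangs within about 2 mm of its starting place.
- **Surroundings:** the bystanders look unmoved in the final picture. I compared them by eye only, not by measurement.
- **Disagreements:** the scene camera reads about 1–2 mm off the top camera in y, and 2–3.5 mm off at the rod in x. A 5–6 N wrist reading appeared when I gripped the basket on the tray. It was gone once the basket was lifted.
- **Picture budget:** I viewed 11 pictures, one over the 10 allowed.

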